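# Click the deburring cone onto the driver's square drive

### The arm

A 6-joint arm with a two-finger parallel gripper is mounted at the origin on the work surface. World frame = base frame: x ahead of the robot, y to its left, z up, the work surface at z = 0. Lengths are in m, angles in degrees, forces in N, time in s.
With the tool pointing down it reaches from about 0.4 to 0.825 m from the base axis. Payload 7 kg.
Tool frame: the origin (TCP) lies between the finger pads; the fingertips stand 14 mm ahead of it and the grasp point (between the pads) lies 5 mm behind it (robot.tip_extent is the distance from the TCP to the fingertips, in m); x points along the fingers, z is the direction in which the jaws open and shut, and the axes are right-handed (so a half turn about x gives the same grasp; the last joint's range is limited). The gripper opens to 85 mm and grips with 20 to 120 N. Pads are 22 mm wide; open, the fingers measure 114 mm over their backs; the gripper's body (76 mm by 85 mm) begins 54 mm behind the grasp point. The pads swing forward as they close: fully open they stand 13 mm farther back than shut.
Start: joints at [-51.159, 20.546, 0.682, 0, -70.136, -16.507], TCP at [0.256, -0.624, 0.208] pointing down, gripper open.
Joint ranges: [-176.03, 176.03], [-82.01, 121.73], [-58.28, 71.71], [-173.87, 95.51], [-174.79, -0.11], [-173.66, 173.66]. Speed limits (degrees/s): [136.94, 136.94, 172.46, 180, 180, 180].

### API

Orientations are given as [roll, pitch, yaw] about the fixed x, y, z axes, in that order (R = Rz(yaw) Ry(pitch) Rx(roll)).
In Python, from cell import robot gives the robot as it stands.
- The arm moves only by the tool send_rows, never from a script. Its argument "moves" is a list of rows, each a list of 7 numbers: the gripper's target within -1 to 1 (fully open at 1, half-way at 0, shut at -1), then the shift along the world's x, y, z in cm, then the turn, a rotation vector about the world's x, y, z in rad. A call has 1 to 20 rows; each row shifts and turns the commanded pose from where the row before left it; what a row does not reach is not made up. A row lasts 1/10 s, in which the tool goes at most 50 mm and 8.59 degrees, less where a joint would pass 70% of its speed; a pose out of reach is approached as far as the arm can. A call with a gripper value outside its range is refused whole. The fingers move at their own pace and stop on an object; "force" is the grip in N (left out, the last holds). Time passes only in rows, so rows that do not move let the fingers close. It gives the time, the measured TCP pose, the force and the opening at its end, in the units of the state.
- robot.observe(): the state, without advancing time (a new reading comes with each control period).
- robot.camera(name): name is "scene" or "side" or "wrist"; returns the picture (480x640x3 uint8, blue, green, red); there is no depth.
- robot.get_calibration(name): a dict with "mtx" (3x3 intrinsics, pixels), "extrinsics" (4x4, takes a point from world to camera coordinates). Camera axes: x right, y down, z forward; pixel columns grow to the right and rows downward; lengths in m; the calibration is good to about 2 mm. A picture is of the moment at which its call begins: read the wrist's pose just before it. get_calibration takes no time and is no camera call; for the wrist camera it gives the pose at the moment of the call.
- robot.job_done(): hands the job in, once; it reports no verdict.
The state is a dict: "time": time; "joints": joint angles; "joint_vel": joint speeds; "tau": joint torques, N m; "tool_pos": TCP position; "eef_rot": TCP orientation; "contact_force": force on the tool from outside, world axes, zero at the start; "torque": the same for the moment, N m; "opening": opening from 0.0 (shut) to 1.0 (fully open).
Only numpy, scipy, OpenCV 4.12 (cv2) and the standard library are available. Lean on these libraries where they do the work, as an engineer would, in place of code of your own. Each camera call takes 0.05 s, during which the arm holds its last target. There are 200 camera calls.

### The job

Take the pointed, cone-shaped deburring head from the desk and push it straight down onto the square drive of the driver handle that stands upright in the sprung stand, until the spring ball clicks and the head's rim sits fully home on the shoulder; never press with more than 25 N. Then, without letting go, tug the head straight up with about 8 N to check that it holds, and let go, leaving it fully home. Leave the other two heads standing where they are.

Things in the scene. Friction and masses are not known exactly. Their poses are not given: they have to be found in the camera images.
- cone_mid (a point): Deburring head, the only one with a pointed cone on top. Steel, about 0.16 kg, 62 mm tall, standing upright. Its lower 40 mm is a collar, a 30 mm square with cut corners (36 mm across the corners, flats 21 mm wide); above it a cone from 29 mm wide to a 4 mm tip. Point on its axis, 20 mm above its underside; z up along the axis, x and y square to the flats.
- cone_hole (a point): Centre of the mouth of the square hole in the underside (rim) of the cone head: 14 mm wide, 19.5 mm deep, mouth bevelled by 1.6 mm. The hole's sides are parallel to the collar's flats. A groove for the spring ball runs round all four walls, 5 to 11 mm above the rim, so any of the four ways round fits. Axes as the head's.
- hexsocket_mid (a point): Another head, not to be used: same collar, with a round 29 mm top that has a dark hexagonal recess; 60 mm tall. Point on its axis, 20 mm above its underside.
- domehead_mid (a point): Another head, not to be used: same collar, with a short neck and a rounded dome on top, no point; 61 mm tall. Point on its axis, 20 mm above its underside.
- stand: Fixed stand: 100 mm square, 14 mm thick steel base plate carrying an aluminium cup 52 mm wide, up to 64 mm above the desk. The driver handle stands upright in its middle. Origin: centre of the base's underside; z up; turned about the vertical together with the square drive.
- drive (a point): Square steel drive on top of the driver handle, pointing up: 12.7 mm square, 18.5 mm long, topmost 4 mm tapered to 8.4 mm. Point on its axis at the foot of the square, on the 26 mm wide shoulder where a head's rim comes to rest, 118 mm above the desk when unloaded; z up, x and y square to its faces. The handle is sprung: it sinks or rises 1 mm per 6 N, and gives up to 4 mm sideways.
- detent (a point): Place of the 7 mm spring ball, on the drive's +x face, 8 mm above the shoulder; the ball stands 3.2 mm out. Pushing a rim over it takes roughly 10 to 17 N; then it snaps into the head's groove, the push drops, and the rim comes home on the shoulder. Once in, it holds against a pull of more than 11 N; under such a pull the head may rise by 1 to 3 mm before it drops back.
Not all that is in view belongs to the job. Leave any brown or purple look-alike of the stand alone.

How it is judged (in metres and radians):
On the way, in this order (a step that is already met when the one before it is completed fails the run):
1. the cone head is pressed fully home on the square drive (z of cone_mid in the frame of drive between 0.016 and 0.022 m and horizontal distance between cone_mid and drive below 0.003 m and angle between the z axis of cone_mid and the z axis of drive, either way round below 0.1 rad), for 0.1 s.
2. a pull lifts the sprung drive by 0.9 mm or more (about 5.4 N) while the ball still holds the head (z of drive in the frame of stand above 0.1189 m and z of cone_mid in the frame of drive below 0.024 m and horizontal distance between cone_mid and drive below 0.003 m), for 0.05 s.
At the end, for the whole second after the job is handed in: The cone head sits on the square drive, released: its rim within 2 mm of the shoulder, its axis within 3 mm and 0.1 rad of the drive's. The other two heads still stand upright within 20 mm of where they were (all of step 1 and distance of each of hexsocket_mid, domehead_mid from where it was at the start of the episode below 0.02 m and angle between each of hexsocket_mid, domehead_mid's own z axis and vertical below 0.2 rad); the robot touches nothing.
It fails at once if the drive is pressed down by more than 4.2 mm (25 N on its springs) (z of drive in the frame of stand below 0.1138 m).
It fails at once if another head is moved by more than 20 mm (distance of any of hexsocket_mid, domehead_mid from where it was at the start of the episode above 0.02 m).
It also fails if it takes over 48 s, if anything falls off the work surface, if the arm or the gripper's body presses on something with over 40 N, if the wrist force passes 120 N, or if a joint passes its speed limit or range.

## Working session

There is one attempt and no reset: what is moved stays moved. The work goes in short steps, Python scripts to look and compute and a tool call to move; the robot and the scene stay as the last step left them, time stands still between calls to the robot, and variables do not carry over. Pictures are saved under pics/ and viewed, about 8 in all and at most 12, crops included, and the job is handed in when it is done.

Besides the shell and the picture viewer there is one more tool, called after "Request:" as a command line: name --pt "numbers of a row" for each row, then --argument value for the rest. send_rows: Moves the arm, as the interface text tells. Its arguments: {"type":"object","properties":{"moves":{"type":"array","items":{"type":"array","items":{"type":"number"}}},"force":{"type":"number"}},"required":["moves"]}

```bash
mkdir -p pics
python3 - <<'E'
from cell import robot
import cv2,numpy as np
s=robot.observe();print(s)
for n in("scene","side","wrist"):
    c=robot.get_calibration(n);print(n,np.round(c["mtx"],1).tolist(),np.round(c["extrinsics"],4).tolist())
    cv2.imwrite(f"pics/{n}0.png",robot.camera(n))
E
```

```text
{'time': 0.0, 'joints': array([-5.11594616e+01,  2.05924272e+01,  6.31732452e-01, -2.05445172e-02,
       -7.01355060e+01, -1.65084337e+01]), 'joint_vel': array([-0.09537108,  0.05834151, -0.06448831, -0.10340421, -0.07809671,
       -0.00835032]), 'tau': array([ 1.59899319e-03, -5.83329642e+01,  2.93410474e+01,  6.93660557e+00,
       -6.16700403e-03,  1.07941577e-05]), 'tool_pos': array([ 0.25626483, -0.62388004,  0.20713568]), 'eef_rot': array([  5.15842973,  89.90187921, 117.48353725]), 'contact_force': array([ 0.10433119,  0.18167116, -0.42129309]), 'torque': array([-4.54229784e-05, -1.33312682e-02,  3.73343860e-02]), 'opening': 0.9975234056069758}
scene [[460.5, 0.0, 314.8], [0.0, 460.5, 243.0], [0.0, 0.0, 1.0]] [[-0.644, 0.765, 0.0045, 0.2159], [0.6309, 0.5345, -0.5624, -0.303], [-0.4326, -0.3593, -0.8269, 1.2556], [0.0, 0.0, 0.0, 1.0]]
side [[541.1, 0.0, 315.0], [0.0, 541.1, 233.3], [0.0, 0.0, 1.0]] [[-0.8019, -0.5972, -0.0199, 0.4551], [-0.3407, 0.4845, -0.8057, 0.1704], [0.4908, -0.6393, -0.592, 1.0362], [0.0, 0.0, 0.0, 1.0]]
wrist [[380.8, 0.0, 320.4], [0.0, 380.8, 244.6], [0.0, 0.0, 1.0]] [[-0.3796, 0.9251, 0.002, 0.6757], [0.894, 0.3663, 0.2581, -0.0344], [0.238, 0.0997, -0.9661, 0.3782], [0.0, 0.0, 0.0, 1.0]]
```

View pics/scene0.png

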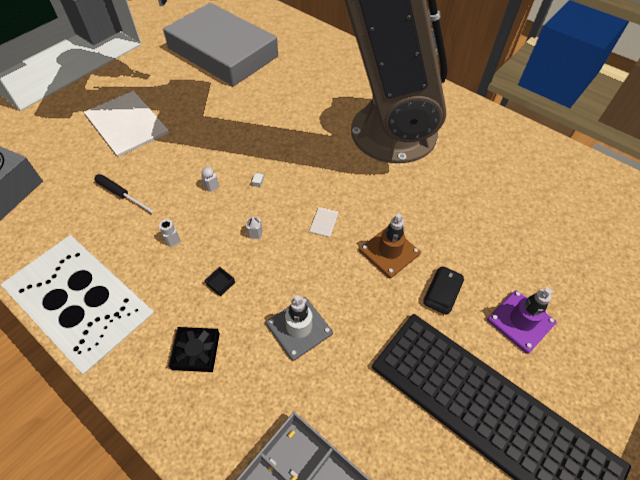

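View pics/side0.png

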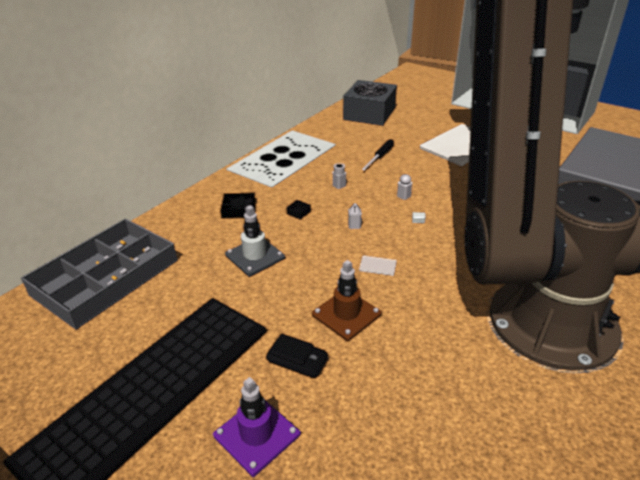

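Scene: cone head at (254,228), hex socket at (169,233), dome at (209,179), and the grey stand at (299,328) with its drive tip near (297,299). Side: cone at (355,217), stand at (253,245).

```bash
cat > h.py <<'E'
from cell import robot
import cv2,numpy as np
def ray(c,uv):
    E=c["extrinsics"];R,t=E[:3,:3],E[:3,3]
    return -R.T@t, R.T@np.linalg.solve(c["mtx"],[uv[0],uv[1],1.])
def plane(c,uv,z):
    o,d=ray(c,uv);return o+d*(z-o[2])/d[2]
def tri(c1,a,c2,b):
    P=[c["mtx"]@c["extrinsics"][:3] for c in(c1,c2)]
    X=cv2.triangulatePoints(P[0],P[1],np.float64(a).reshape(2,1),np.float64(b).reshape(2,1)).ravel();return X[:3]/X[3]
def proj(c,X):
    p=c["mtx"]@(c["extrinsics"][:3,:3]@np.asarray(X,float)+c["extrinsics"][:3,3]);return p[:2]/p[2]
E
python3 - <<'E'
from h import *
S,D,W=[robot.get_calibration(n) for n in("scene","side","wrist")]
for n,a,b in(("cone tip",(255,217),(355,206)),("hex",(169,233),(339,176)),("dome",(209,179),(404,187)),("drive tip",(297,298),(250,208)),("cup rim",(299,313),(254,235))):
    print(n,np.round(tri(S,a,D,b),4))
for uv in((267,325),(300,357),(332,331)):print(plane(S,uv,.014))
print("cam",-W["extrinsics"][:3,:3].T@W["extrinsics"][:3,3])
s,d=robot.camera("scene"),robot.camera("side")
a=cv2.resize(s[160:370,145:345],None,fx=2.8,fy=2.8,interpolation=2);b=cv2.resize(d[150:285,215:425],None,fx=2,fy=2)
cv2.imwrite("pics/crop.png",a)
E
```

```text
cone tip [ 0.4835 -0.0472  0.0589]
hex [ 0.6237 -0.1832  0.0272]
dome [ 0.4558 -0.2353  0.0258]
drive tip [0.6002 0.1807 0.1323]
cup rim [0.5966 0.1805 0.0635]
[0.6403037  0.13206702 0.014     ]
[0.64761948 0.22590735 0.014     ]
[0.56648871 0.23926867 0.014     ]
cam [ 0.19728176 -0.65023644  0.37306514]
```

View pics/crop.png

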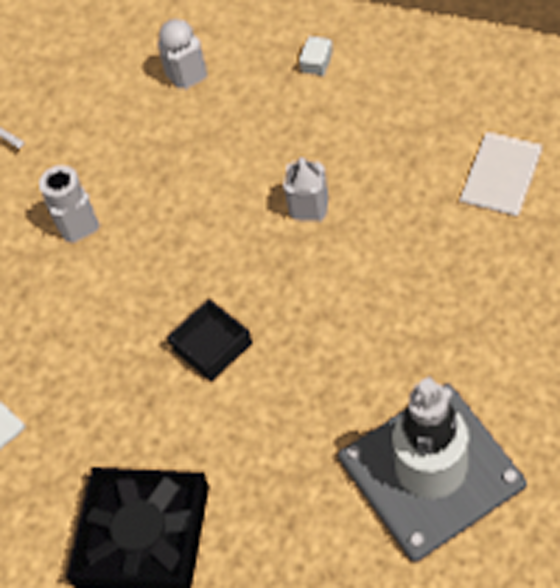

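Request:
send_rows --pt "1 1.5 3.8 0.3 0 0 0" --pt "1 1.5 3.8 0.3 0 0 0" --pt "1 1.5 3.8 0.3 0 0 0" --pt "1 1.5 3.8 0.3 0 0 0" --pt "1 1.5 3.8 0.3 0 0 0" --pt "1 1.5 3.8 0.3 0 0 0" --pt "1 1.5 3.8 0.3 0 0 0" --pt "1 1.5 3.8 0.3 0 0 0" --pt "1 1.5 3.8 0.3 0 0 0" --pt "1 1.5 3.8 0.3 0 0 0" --pt "1 1.5 3.8 0.3 0 0 0" --pt "1 1.5 3.8 0.3 0 0 0" --pt "1 1.5 3.8 0.3 0 0 0" --pt "1 1.5 3.8 0.3 0 0 0" --pt "1 1.5 3.8 0.3 0 0 0" --pt "1 0 0 0 0 0 0" --pt "1 0 0 0 0 0 0"

```text
time: 1.95
tool_pos: [0.4815, -0.0535, 0.253]
eef_rot: [74.4, 90.0, -173.2]
contact_force: [-0.1, -0.2, 1.1]
opening: 1.0
```

Run:
```python
from h import *
s=robot.observe();print(s["time"],s["tool_pos"],s["eef_rot"],s["joints"])
c=robot.get_calibration("wrist");im=robot.camera("wrist");cv2.imwrite("pics/w1.png",im)
np.savez("w1.npz",**c)
print(proj(c,(.4835,-.0472,.062)),proj(c,(.4835,-.0472,.04)))
```

```text
1.95 [ 0.48149402 -0.05353229  0.25295318] [  74.38893457   89.97708048 -173.15140016] [ 1.69747170e+01  6.37532937e-01 -1.83575956e+01 -4.26109350e-03
 -7.10274340e+01 -8.45136656e+01]
[327.29945626 217.80121118] [326.90669676 213.65427909]
```

View pics/w1.png

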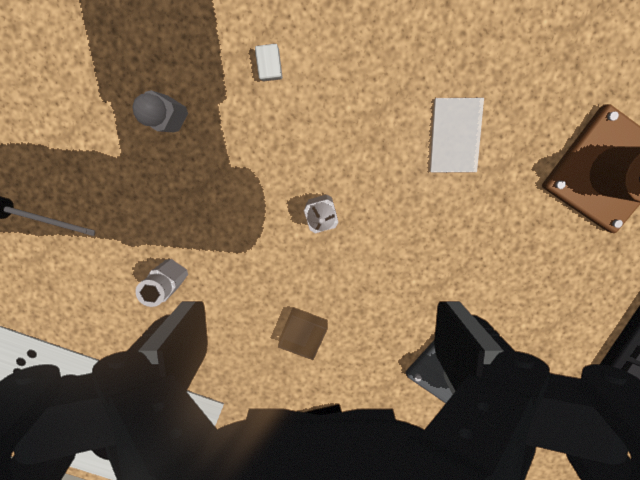

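Run:
```python
from h import *
c=dict(np.load("w1.npz"));im=cv2.imread("pics/w1.png")
x0,y0=290,185
r=im[y0:y0+60,x0:x0+60];hsv=cv2.cvtColor(r,cv2.COLOR_BGR2HSV)
m=(hsv[...,1]<75).astype(np.uint8)*255
cs,_=cv2.findContours(m,0,1);k=max(cs,key=cv2.contourArea)
print(cv2.contourArea(k),cv2.minAreaRect(k),cv2.boundingRect(k))
v=np.hstack([cv2.resize(r,None,fx=6.5,fy=6.5,interpolation=2),cv2.cvtColor(cv2.resize(m,None,fx=6.5,fy=6.5,interpolation=0),8)])
cv2.imwrite("pics/w1c.png",v)
o=ray(c,(0,0))[0];print("cam",o)
h=cv2.convexHull(k)[:,0]+[x0,y0]
P=np.array([plane(c,q,.04)[:2] for q in h.astype(float)],np.float32)
R=cv2.minAreaRect(P);print(R)
print(plane(c,(321,216),.04))
```

```text
931.0 ((30.174787521362305, 28.729228973388672), (34.36547088623047, 30.7790470123291), 74.47589111328125) (14, 10, 35, 39)
cam [ 0.42247925 -0.07968639  0.4186501 ]
((0.48629307746887207, -0.0533226877450943), (0.035085514187812805, 0.030933314934372902), 38.33463668823242)
[ 0.48798641 -0.05178374  0.04      ]
```

View pics/w1c.png

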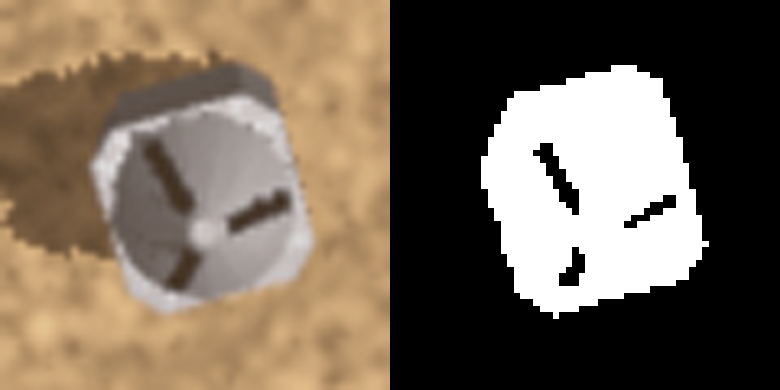

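The tip is at wrist pixel (321.8,220.7) and the collar's flats are at about 38° (mod 90). I'll turn the jaws by +15.8°, go down above the head and take one close look.

Request:
send_rows --pt "1 0.2 0.05 -3 0 0 0.07" --pt "1 0.2 0.05 -3 0 0 0.07" --pt "1 0.2 0.05 -3 0 0 0.07" --pt "1 0.05 0.02 -3 0 0 0.066" --pt "1 0 0 -1 0 0 0" --pt "1 0 0 0 0 0 0" --pt "1 0 0 0 0 0 0"

```text
time: 2.7
tool_pos: [0.4886, -0.0532, 0.1243]
eef_rot: [-134.5, 89.9, -6.5]
contact_force: [0.9, 0.2, 0.5]
opening: 1.002
```

Run:
```python
from h import *
c0=dict(np.load("w1.npz"));print("tip est",plane(c0,(321.8,220.7),.062))
s=robot.observe();print(s["tool_pos"],s["eef_rot"])
c=robot.get_calibration("wrist");im=robot.camera("wrist");cv2.imwrite("pics/w2.png",im);np.savez("w2.npz",**c)
u,v=proj(c,(.488,-.0518,.045)).astype(int);x0,y0=u-60,v-60;print(x0,y0)
r=im[y0:y0+120,x0:x0+120];hsv=cv2.cvtColor(r,cv2.COLOR_BGR2HSV)
m=(hsv[...,1]<75).astype(np.uint8)*255
cs,_=cv2.findContours(m,0,1);k=max(cs,key=cv2.contourArea)
h=cv2.convexHull(k)[:,0]+[x0,y0]
P=np.array([plane(c,q,.04)[:2] for q in h.astype(float)],np.float32);print(cv2.minAreaRect(P))
cv2.imwrite("pics/w2c.png",cv2.resize(r,None,fx=4,fy=4,interpolation=2))
```

```text
tip est [ 0.48809116 -0.0509627   0.062     ]
[ 0.48864603 -0.05316584  0.12430175] [-134.49836442   89.92349026   -6.46393333]
265 184
((0.4853960871696472, -0.05404631420969963), (0.03620970621705055, 0.02989581599831581), 38.023128509521484)
```

View pics/w2c.png

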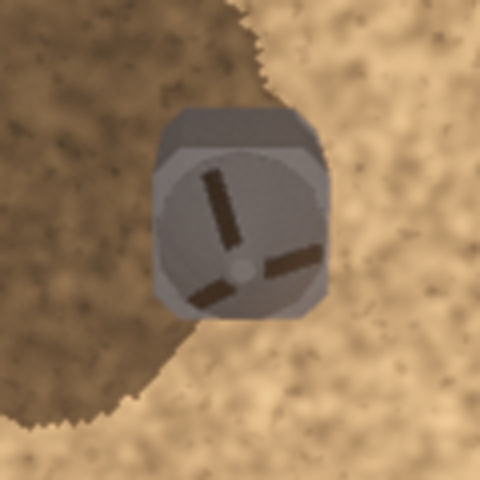

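The collar top is centred at (325.4,242.5), matching (0.488,-0.052) within 1 mm, and the yaw is aligned. Going down to grasp.

Request:
send_rows --force 80 --pt "1 -0.05 0.1 -2.5 0 0 0" --pt "1 0 0 -2.5 0 0 0" --pt "1 0 0 -2.5 0 0 0" --pt "1 0 0 -1.7 0 0 0" --pt "1 0 0 -1 0 0 0" --pt "1 0 0 0 0 0 0" --pt "-1 0 0 0 0 0 0" --pt "-1 0 0 0 0 0 0" --pt "-1 0 0 0 0 0 0" --pt "-1 0 0 0 0 0 0" --pt "-1 0 0 0 0 0 0" --pt "-1 0 0 0 0 0 0" --pt "-1 0 0 0 0 0 0" --pt "-1 0 0 0 0 0 0"

```text
time: 4.15
tool_pos: [0.4878, -0.0513, 0.0218]
eef_rot: [-103.9, 89.9, 24.2]
contact_force: [-1.9, 3.3, 6.5]
opening: 0.223
```

Request:
send_rows --pt "-1 0 0 1 0 0 0" --pt "-1 0 0 2 0 0 0" --pt "-1 0 0 4 0 0 0" --pt "-1 0 0 4 0 0 0" --pt "-1 0 0 4 0 0 0" --pt "-1 0.5 2 3.5 0 0 0" --pt "-1 1 3.5 3 0 0 0" --pt "-1 1 3.5 0 0 0 0" --pt "-1 1 3.5 0 0 0 0" --pt "-1 1 3.5 0 0 0 0" --pt "-1 0.7 2 0 0 0 0" --pt "-1 0 0 0 0 0 0" --pt "-1 0 0 0 0 0 0" --pt "-1 0 0 0 0 0 0"

```text
time: 5.55
tool_pos: [0.5391, 0.1275, 0.2362]
eef_rot: [85.4, 90.0, -146.5]
contact_force: [0.0, -0.3, -1.8]
opening: 0.228
```

Run:
```python
from h import *
s=robot.observe();print(s["time"],s["tool_pos"],s["eef_rot"],s["opening"],s["contact_force"])
c=robot.get_calibration("wrist");im=robot.camera("wrist");cv2.imwrite("pics/w3.png",im);np.savez("w3.npz",**c)
print(ray(c,(0,0))[0],proj(c,(.6,.182,.1365)),proj(c,(.6,.182,.014)))
```

```text
5.55 [0.53910935 0.12753693 0.23620806] [  85.4211015    89.97726475 -146.46070725] 0.22781613825032387 [ 0.03965203 -0.27497995 -1.8170159 ]
[0.48901754 0.08609745 0.40189538] [329.3757869  339.20869815] [326.77531982 282.90254454]
```

View pics/w3.png

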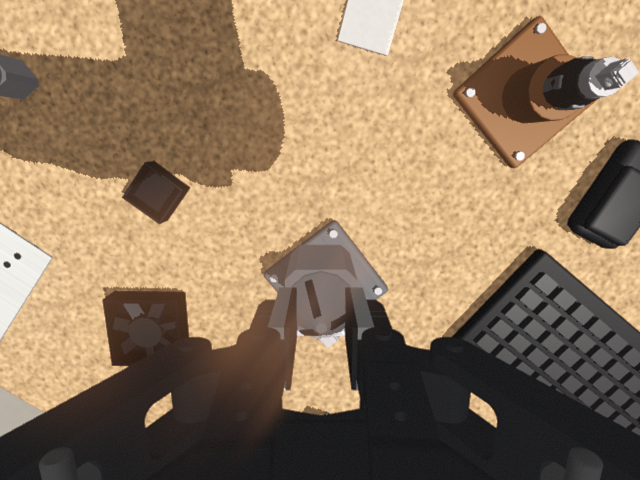

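The head is held at (322,300) and hides the drive, because the camera sees best on its own side. I'll shift so the camera is over the stand.

Request:
send_rows --pt "-1 2.2 1.8 0 0 0 0" --pt "-1 2.2 1.8 0 0 0 0" --pt "-1 2.2 1.8 0 0 0 0" --pt "-1 2.2 1.8 0 0 0 0" --pt "-1 0 0 0 0 0 0" --pt "-1 0 0 0 0 0 0" --pt "-1 0 0 0 0 0 0"

```text
time: 6.3
tool_pos: [0.6271, 0.1994, 0.2365]
eef_rot: [-109.2, 90.0, 18.9]
contact_force: [-0.6, 0.4, -0.7]
opening: -0.003
```

Run:
```python
from h import *
s=robot.observe();print(s["time"],s["tool_pos"],s["eef_rot"],s["opening"],s["contact_force"])
c=robot.get_calibration("wrist");im=robot.camera("wrist");cv2.imwrite("pics/w4.png",im);np.savez("w4.npz",**c)
print(ray(c,(0,0))[0],proj(c,(.6,.182,.1365)),proj(c,(.6,.182,.014)))
cv2.imwrite("pics/w4c.png",cv2.resize(im[90:330,220:440],None,fx=2.5,fy=2.5,interpolation=2))
```

```text
6.3 [0.62706513 0.19936484 0.2364756 ] [-109.24466677   89.99139862   18.85840656] -0.003236898198824003 [-0.58916853  0.39840987 -0.70647986]
[0.57687811 0.15789847 0.40215077] [327.11153731 191.86463919] [325.02511363 176.69769699]
```

View pics/w4c.png

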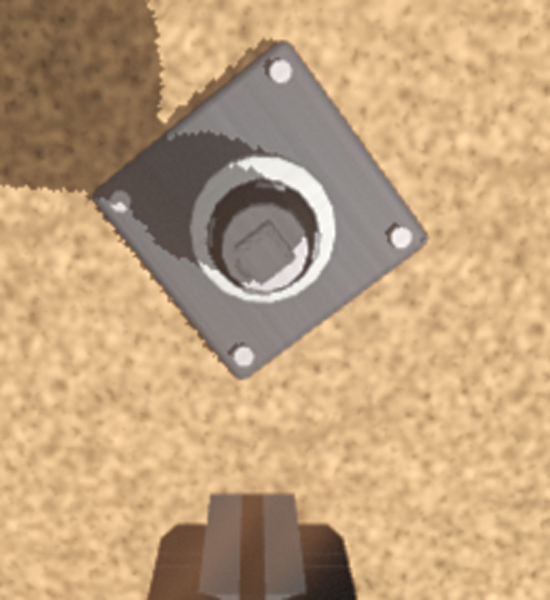

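The opening now reads 0: the head has slipped out. Looking for it.

Run:
```python
from h import *
s,d=robot.camera("scene"),robot.camera("side")
cv2.imwrite("pics/s5.png",s);cv2.imwrite("pics/d5.png",d)
a=cv2.resize(s[150:400,100:420],(400,312));b=cv2.resize(d[110:330,190:470],(400,312))
w3=cv2.imread("pics/w3.png")[200:400,220:440]
w4=cv2.imread("pics/w4.png")
x=np.vstack([np.hstack([a,b]),np.hstack([cv2.resize(w3,(400,288)),cv2.resize(w4,(400,288))])])
cv2.imwrite("pics/m5.png",x)
```

```text
(no output)
```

View pics/m5.png

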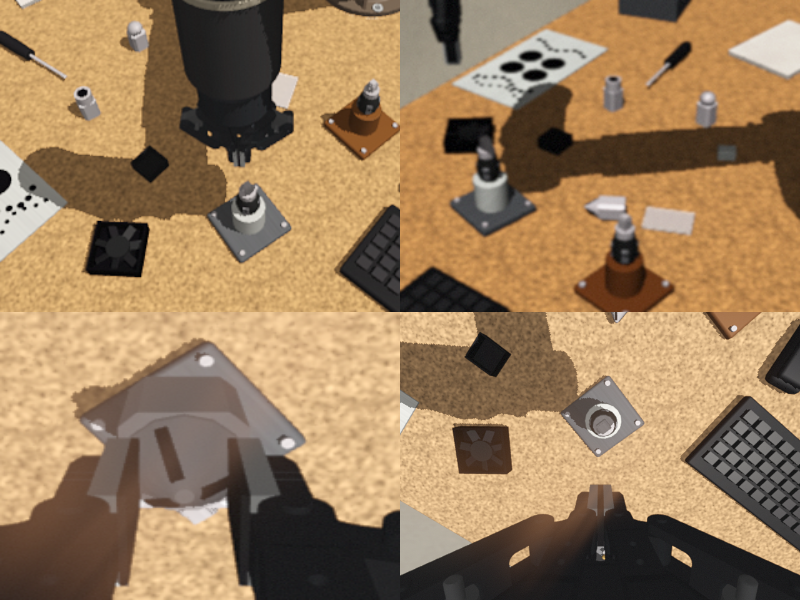

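The head lies on its side near side-view pixel (333,256). In the w3 picture the pads look higher on the head than I'd planned. I'll check the true fingertip height and the head's pose numerically.

Run:
```python
from h import *
print("tip_extent",robot.tip_extent,[a for a in dir(robot) if a[0]!="_"])
S,D=[robot.get_calibration(n) for n in("scene","side")];c=dict(np.load("w4.npz"))
print("fingertip tri",tri(S,(290.4,280.6),D,(226.4,153.7)),"pred px",proj(S,(.627,.199,.2225)),proj(D,(.627,.199,.2225)))
t=np.array([.627,.1994,.2365]);p=np.array([np.cos(np.radians(218)),np.sin(np.radians(218)),0])
for dz in(-.014,0,.014):
  for q in(-.011,0,.011):print(dz,q,proj(c,t+p*-q+[0,0,dz]).round(0))
im=cv2.imread("pics/w4.png");
# lying head : side & scene grey blobs
for n,C,box in(("side5",D,(300,235,365,275)),):
    d=cv2.imread("pics/d5.png");x0,y0,x1,y1=box;r=d[y0:y1,x0:x1];h=cv2.cvtColor(r,cv2.COLOR_BGR2HSV)
    m=((h[...,1]<70)&(h[...,2]>70)).astype(np.uint8)
    k=max(cv2.findContours(m,0,1)[0],key=cv2.contourArea);print(cv2.contourArea(k),cv2.boundingRect(k),cv2.minAreaRect(k))
for uv in((319.5,256.6),(345,255)):print(plane(D,uv,.015),proj(S,plane(D,uv,.015)))
for i,(y,x) in enumerate([]):pass
v=np.hstack([cv2.resize(cv2.imread("pics/d5.png")[225:285,290:390],(400,240),interpolation=2),cv2.resize(cv2.imread("pics/w4.png")[0:60,300:400],(400,240),interpolation=2)])
w=np.hstack([cv2.resize(cv2.imread("pics/w4.png")[250:490,230:430],(400,360)),cv2.resize(cv2.imread("pics/s5.png")[200:320,230:350],(360,360),interpolation=2),np.zeros((360,40,3),np.uint8)])
cv2.imwrite("pics/m6.png",np.vstack([v,w]))
```

```text
tip_extent 0.014 ['Unreachable', 'camera', 'get_calibration', 'job_done', 'observe', 'tip_extent']
fingertip tri [0.63113306 0.19898773 0.2584771 ] pred px [292.86658855 289.66000635] [229.7647018  170.45097337]
-0.014 -0.011 [324. 256.]
-0.014 0 [324. 277.]
-0.014 0.011 [324. 298.]
0 -0.011 [324. 265.]
0 0 [324. 288.]
0 0.011 [324. 310.]
0.014 -0.011 [325. 275.]
0.014 0 [324. 300.]
0.014 0.011 [324. 323.]
474.0 (19, 13, 35, 27) ((40.79740524291992, 23.80307960510254), (38.245567321777344, 22.987594604492188), 40.10091018676758)
[0.47232022 0.11086405 0.015     ] [313.19123752 264.14167196]
[0.42979719 0.07392959 0.015     ] [312.85051131 242.68625945]
```

View pics/m6.png

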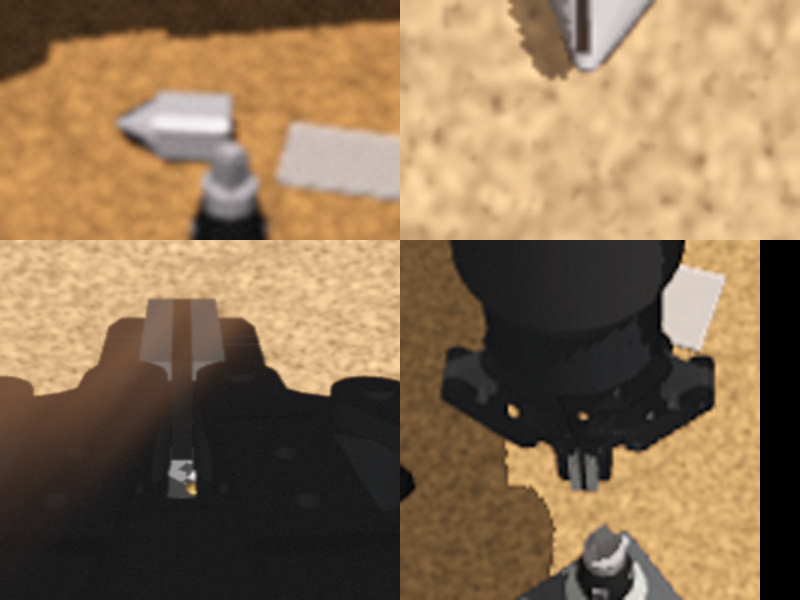

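Fingertip triangulation (z about 0.258 against 0.2225 stated) and the 19 mm opening both say the real pads sit well behind the stated TCP, so I had gripped the cone and it squeezed out. The head now lies on its side, tip at about azimuth 41°. I'll regrasp the lying collar and raise it by turning the tool to horizontal, after testing in the air whether that pose is in reach.

Request:
send_rows --pt "1 -0.5 -0.3 0.3 0.0881 -0.1127 0" --pt "1 -0.5 -0.3 0.3 0.0881 -0.1127 0" --pt "1 -0.5 -0.3 0.3 0.0881 -0.1127 0" --pt "1 -0.5 -0.3 0.3 0.0881 -0.1127 0" --pt "1 -0.5 -0.3 0 0.0881 -0.1127 0" --pt "1 0 0 0 0.0881 -0.1127 0" --pt "1 0 0 0 0.0881 -0.1127 0" --pt "1 0 0 0 0.0881 -0.1127 0" --pt "1 0 0 0 0.0881 -0.1127 0" --pt "1 0 0 0 0.0881 -0.1127 0" --pt "1 0 0 0 0.0881 -0.1127 0" --pt "1 0 0 0 0 0 0"

```text
time: 7.65
tool_pos: [0.5629, 0.1637, 0.1953]
eef_rot: [-86.2, 33.4, 41.7]
contact_force: [1.0, -1.7, -0.4]
opening: 0.995
```

Run:
```python
from h import *
s=robot.observe();print(s["time"],s["tool_pos"],s["eef_rot"],s["joints"].round(1),s["opening"])
D=robot.get_calibration("side");S=robot.get_calibration("scene")
sc,sd=robot.camera("scene"),robot.camera("side");cv2.imwrite("pics/s7.png",sc);cv2.imwrite("pics/d7.png",sd)
for im,C,n in((sc,S,"scene"),(sd,D,"side")):
    u,v=proj(C,(.45,.09,.015)).astype(int);x0,y0=u-35,v-30
    r=im[y0:y0+60,x0:x0+70];h=cv2.cvtColor(r,cv2.COLOR_BGR2HSV);m=((h[...,1]<70)&(h[...,2]>70)).astype(np.uint8)
    for k in cv2.findContours(m,0,1)[0]:
        if cv2.contourArea(k)>60:print(n,(x0,y0),cv2.contourArea(k),np.add(cv2.minAreaRect(k)[0],(x0,y0)),cv2.minAreaRect(k)[1:],cv2.boundingRect(k))
c=dict(np.load("w4.npz"));print("tip w4",plane(c,(346,17),.015))
for q in((319.5,255.5),(348,256)):print(plane(D,q,.015))
```

```text
7.65 [0.56294813 0.16368253 0.19534074] [-86.21642302  33.37402118  41.68877784] [  0.1   0.1 -29.2 -72.7 -35.5   1.3] 0.994815447150361
scene (np.int64(277), np.int64(222)) 316.5 [313.32432556 251.05405426] ((14.467110633850098, 28.276626586914062), 9.462322235107422) (29, 15, 17, 29)
scene (np.int64(277), np.int64(222)) 263.0 [321.26229858 229.11475372] ((24.263578414916992, 16.477502822875977), 5.19442892074585) (32, 0, 26, 17)
side (np.int64(298), np.int64(225)) 88.0 [363.5 263.5] ((15.0, 7.0), 90.0) (62, 31, 8, 16)
side (np.int64(298), np.int64(225)) 526.5 [341.25000381 260.25      ] ((38.890872955322266, 24.041629791259766), 45.0) (21, 23, 36, 32)
tip w4 [0.47578639 0.10824822 0.015     ]
[0.47460744 0.10774947 0.015     ]
[0.42245213 0.07304446 0.015     ]
```

Run:
```python
from h import *
S=robot.get_calibration("scene");c=dict(np.load("w4.npz"))
A,B=plane(S,(311,265),.017),plane(S,(315.6,237.1),.017);print("head ends",A,B,np.degrees(np.arctan2(*(A-B)[1::-1])),np.linalg.norm(A-B))
k=[plane(c,np.array(p)/2.5+[220,90],.014)[:2] for p in((285,42),(427,238),(241,378),(95,197))]
k=np.array(k,np.float32);print("plate",k.tolist(),cv2.minAreaRect(k))
for i in range(4):d=k[(i+1)%4]-k[i];print(np.degrees(np.arctan2(d[1],d[0]))%90,np.linalg.norm(d))
# drive top square & shoulder circle in w4c
print("drive top",plane(c,np.array([263,250])/2.5+[220,90],.1365),"cup",plane(c,np.array([263,229])/2.5+[220,90],.064))
for n,uv in(("box",(220,281)),("card",(324,222)),("brown",(390,255)),("fan",(195,350))):print(n,plane(S,uv,.01).round(3))
```

```text
head ends [0.47798451 0.10944499 0.017     ] [0.4152174  0.06970305 0.017     ] 32.34055736634411 0.07429085979284462
plate [[0.5425074696540833, 0.1476481556892395], [0.5655822157859802, 0.2397112250328064], [0.6582745313644409, 0.2164018303155899], [0.6352808475494385, 0.12430974096059799]] ((0.6004316210746765, 0.1820105016231537), (0.0949191004037857, 0.0957379937171936), 75.88448333740234)
75.929214 0.09491076
75.884476 0.0955782
75.980934 0.09491924
75.879456 0.0956639
drive top [0.59980482 0.18015045 0.1365    ] cup [0.60027437 0.18165719 0.064     ]
box [ 0.63  -0.015  0.01 ]
card [0.366 0.054 0.01 ]
brown [0.342 0.223 0.01 ]
fan [0.767 0.06  0.01 ]
```

The stand is at (0.600,0.182) with yaw 75.9° mod 90. The lying collar's centre is near (0.441,0.086), axis azimuth 33°. Plan: grasp it with the tool leaning 35°, rotate about 80°, set the head upright on a free patch of desk, then regrasp it vertically.

```bash
cat >> h.py <<'E'
from scipy.spatial.transform import Rotation as Ro
def Rt(tilt,az):  # tool tilted 'tilt' deg outward from down, in azimuth az; jaw horizontal
    t,a=np.radians([tilt,az]);u=np.array([np.cos(a),np.sin(a),0])
    x=np.sin(t)*u-np.cos(t)*np.array([0,0,1.]);z=np.array([-np.sin(a),np.cos(a),0]);return np.c_[x,np.cross(z,x),z]
def togo(G,tilt,az,back=.047):
    s=robot.observe();R0=Ro.from_euler("xyz",s["eef_rot"],degrees=True).as_matrix();R1=Rt(tilt,az)
    p=np.asarray(G)+back*R1[:,0];rv=Ro.from_matrix(R1@R0.T).as_rotvec()
    print("t",s["time"],"pos",s["tool_pos"].round(4),"F",s["contact_force"].round(1),"op",round(s["opening"],3),"j",s["joints"].round(0));print("shift cm",((p-s["tool_pos"])*100).round(2),"rotvec",rv.round(4),"deg",np.degrees(np.linalg.norm(rv)).round(1))
E
python3 -c "
from h import *
togo((.4408,.0861,.13),-35,33)
togo((.4408,.0861,.13),0,33)"
```

```text
t 7.75 pos [0.5642 0.1643 0.197 ] F [ 0.2 -1.3  0.9] op 1.0 j [  1.   0. -29. -72. -35.   1.]
shift cm [-14.6   -9.29 -10.55] rotvec [-0.9797  1.2612 -0.0466] deg 91.5
t 7.75 pos [0.5642 0.1643 0.197 ] F [ 0.2 -1.3  0.9] op 1.0 j [  1.   0. -29. -72. -35.   1.]
shift cm [-12.34  -7.82 -11.4 ] rotvec [-0.6243  0.7649 -0.0795] deg 56.8
```

Request:
send_rows --pt "1 -0.9 -0.6 0 -0.0612 0.0788 -0.003" --pt "1 -0.9 -0.6 0 -0.0612 0.0788 -0.003" --pt "1 -0.9 -0.6 0 -0.0612 0.0788 -0.003" --pt "1 -0.9 -0.6 0 -0.0612 0.0788 -0.003" --pt "1 -0.9 -0.6 0 -0.0612 0.0788 -0.003" --pt "1 -0.9 -0.6 0 -0.0612 0.0788 -0.003" --pt "1 -0.9 -0.6 -1 -0.0612 0.0788 -0.003" --pt "1 -0.9 -0.6 -1 -0.0612 0.0788 -0.003" --pt "1 -0.9 -0.6 -1 -0.0612 0.0788 -0.003" --pt "1 -0.9 -0.6 -1 -0.0612 0.0788 -0.003" --pt "1 -0.9 -0.6 -1 -0.0612 0.0788 -0.003" --pt "1 -0.9 -0.5 -1 -0.0612 0.0788 -0.003" --pt "1 -0.9 -0.5 -1 -0.0612 0.0788 -0.003" --pt "1 -0.9 -0.5 -1 -0.0612 0.0788 -0.003" --pt "1 -0.9 -0.5 -1 -0.0612 0.0788 -0.003" --pt "1 -0.9 -0.5 -1 -0.0612 0.0788 -0.003" --pt "1 0 0 0 0 0 0" --pt "1 0 0 0 0 0 0"

```text
time: 9.55
tool_pos: [0.423, 0.0829, 0.084]
eef_rot: [86.8, 62.7, -150.3]
contact_force: [0.9, 0.2, -0.1]
opening: 0.997
```

Run:
```python
from h import *
togo((.4408,.0861,.13),-35,33);togo((.4408,.0861,.015),-35,33)
c=robot.get_calibration("wrist");im=robot.camera("wrist");cv2.imwrite("pics/w8.png",im);np.savez("w8.npz",**c)
for p in((.476,.109,.015),(.4408,.0861,.03),(.424,.0752,.015)):print(proj(c,p))
h=cv2.cvtColor(im,cv2.COLOR_BGR2HSV);m=((h[...,1]<70)&(h[...,2]>90)).astype(np.uint8)
for k in cv2.findContours(m,0,1)[0]:
    if cv2.contourArea(k)>500:print(cv2.contourArea(k),cv2.minAreaRect(k),cv2.boundingRect(k))
```

```text
t 9.55 pos [0.423  0.0829 0.084 ] F [ 0.9  0.2 -0.1] op 0.997 j [ 35.  23. -19.  -3. -75. -91.]
shift cm [-0.48 -1.14  0.75] rotvec [-0.095   0.1001  0.0091] deg 7.9
t 9.55 pos [0.423  0.0829 0.084 ] F [ 0.9  0.2 -0.1] op 0.997 j [ 35.  23. -19.  -3. -75. -91.]
shift cm [ -0.48  -1.14 -10.75] rotvec [-0.095   0.1001  0.0091] deg 7.9
[309.4048872  395.49119619]
[309.18468247 324.7943878 ]
[309.21986525 293.11481452]
580.0 ((472.69891357421875, 325.2210388183594), (70.38995361328125, 12.636000633239746), 48.012786865234375) (447, 301, 54, 48)
4211.0 ((308.33489990234375, 342.45684814453125), (50.446895599365234, 105.26116943359375), 2.12109637260437) (283, 290, 52, 106)
7004.0 ((325.5540466308594, 201.1756591796875), (72.49994659423828, 101.43415832519531), 9.462322235107422) (282, 146, 87, 111)
1046.5 ((79.71118927001953, 58.328521728515625), (30.08003807067871, 41.21134948730469), 12.264772415161133) (62, 39, 37, 38)
```

The blob agrees with the predicted head position to about 1 px. Going down along the leaning tool axis.

Request:
send_rows --force 60 --pt "1 0.1 -0.4 -1.5 -0.0475 0.05 0.0045" --pt "1 0.06 -0.33 -1.5 -0.0475 0.05 0.0045" --pt "1 0 0 -1.6 0 0 0" --pt "1 0 0 -1.5 0 0 0" --pt "1 0 0 -1 0 0 0" --pt "1 0 0 -0.5 0 0 0" --pt "1 0 0 0 0 0 0"

```text
time: 10.3
tool_pos: [0.4232, 0.0738, 0.008]
eef_rot: [89.7, 54.9, -147.4]
contact_force: [0.2, 0.3, 0.5]
opening: 0.999
```

Run:
```python
from h import *
togo((.4408,.0861,.015),-35,33,.0336)
```

```text
t 10.3 pos [0.4232 0.0738 0.008 ] F [0.2 0.3 0.5] op 0.999 j [ 35.  34. -18.  -1. -73. -91.]
shift cm [ 0.15  0.18 -2.06] rotvec [-0.0008 -0.0034  0.0032] deg 0.3
```

Request:
send_rows --pt "1 0.15 0.18 -0.7 0 0 0" --pt "1 0 0 -0.7 0 0 0" --pt "1 0 0 -0.6 0 0 0" --pt "1 0 0 0 0 0 0"

```text
time: 10.7
tool_pos: [0.4241, 0.0754, -0.0129]
eef_rot: [89.7, 54.7, -147.4]
contact_force: [0.2, -0.2, -0.6]
opening: 1.002
```

Run:
```python
from h import *
togo((.4408,.0861,.015),-35,33,.0336)
```

```text
t 10.7 pos [ 0.4241  0.0754 -0.0129] F [ 0.2 -0.2 -0.6] op 1.002 j [ 35.  36. -18.  -2. -71. -91.]
shift cm [0.05 0.02 0.04] rotvec [ 0.0002 -0.0055  0.0033] deg 0.4
```

No contact force, so the real fingertips are indeed behind the stated TCP. Closing.

Request:
send_rows --pt "-1 0 0 0 0 0 0" --pt "-1 0 0 0 0 0 0" --pt "-1 0 0 0 0 0 0" --pt "-1 0 0 0 0 0 0" --pt "-1 0 0 0 0 0 0" --pt "-1 0 0 0 0 0 0" --pt "-1 0 0 0 0 0 0"

```text
time: 11.4
tool_pos: [0.425, 0.0759, -0.0118]
eef_rot: [89.7, 54.9, -147.4]
contact_force: [1.3, 2.1, 5.6]
opening: 0.334
```

Request:
send_rows --pt "-1 0 0 1 0 0 0" --pt "-1 0 0 2 0 0 0" --pt "-1 0 0 3 0 0 0" --pt "-1 0 0 3 0 0 0" --pt "-1 0 0 1 0 0 0" --pt "-1 0 0 0 0 0 0"

```text
time: 12.0
tool_pos: [0.4252, 0.0761, 0.0889]
eef_rot: [89.7, 55.0, -147.4]
contact_force: [-0.2, 0.8, -1.1]
opening: 0.337
```

Run:
```python
from h import *
togo((.52,0,.09),45,22,.0336)
```

```text
t 12.0 pos [0.4252 0.0761 0.0889] F [-0.2  0.8 -1.1] op 0.337 j [ 35.  28. -15.  -1. -82. -92.]
shift cm [11.68 -6.72 -2.27] rotvec [ 0.6413 -1.2422 -0.1591] deg 80.6
```

Request:
send_rows --pt "-1 0.73 -0.42 0.3 0.0401 -0.0776 -0.01" --pt "-1 0.73 -0.42 0.3 0.0401 -0.0776 -0.01" --pt "-1 0.73 -0.42 0.3 0.0401 -0.0776 -0.01" --pt "-1 0.73 -0.42 0.3 0.0401 -0.0776 -0.01" --pt "-1 0.73 -0.42 0 0.0401 -0.0776 -0.01" --pt "-1 0.73 -0.42 0 0.0401 -0.0776 -0.01" --pt "-1 0.73 -0.42 0 0.0401 -0.0776 -0.01" --pt "-1 0.73 -0.42 0 0.0401 -0.0776 -0.01" --pt "-1 0.73 -0.42 0 0.0401 -0.0776 -0.01" --pt "-1 0.73 -0.42 0 0.0401 -0.0776 -0.01" --pt "-1 0.73 -0.42 0 0.0401 -0.0776 -0.01" --pt "-1 0.73 -0.42 -0.5 0.0401 -0.0776 -0.01" --pt "-1 0.73 -0.42 -0.5 0.0401 -0.0776 -0.01" --pt "-1 0.73 -0.42 -0.5 0.0401 -0.0776 -0.01" --pt "-1 0.73 -0.42 -0.5 0.0401 -0.0776 -0.01" --pt "-1 0.73 -0.42 -0.5 0.0401 -0.0776 -0.01" --pt "-1 0 0 0 0 0 0"

```text
time: 13.7
tool_pos: [0.4914, 0.0023, 0.133]
eef_rot: [-89.0, 48.8, 23.1]
contact_force: [0.3, 0.7, -1.1]
opening: 0.339
```

Run:
```python
from h import *
togo((.52,0,.09),45,22,.0336);togo((.52,0,.026),45,22,.0336)
```

```text
t 13.7 pos [0.4914 0.0023 0.133 ] F [ 0.3  0.7 -1.1] op 0.339 j [ 23. -10. -58.  -6.  -0. -85.]
shift cm [ 5.07  0.66 -6.68] rotvec [ 0.0143 -0.0667 -0.0066] deg 3.9
t 13.7 pos [0.4914 0.0023 0.133 ] F [ 0.3  0.7 -1.1] op 0.339 j [ 23. -10. -58.  -6.  -0. -85.]
shift cm [  5.07   0.66 -13.08] rotvec [ 0.0143 -0.0667 -0.0066] deg 3.9
```

Joint limits (j3, j5) stop the outward tilt near 41°. So I'll lay the head down again in open space, repick it with a stronger lean (-50°), and then set it upright.

Run:
```python
from h import *
togo((.50,0,.06),-35,23,.0336)
```

```text
t 13.7 pos [0.4914 0.0023 0.133 ] F [ 0.3  0.7 -1.1] op 0.339 j [ 23. -10. -58.  -6.  -0. -85.]
shift cm [ -0.91  -0.98 -10.05] rotvec [-0.5218  1.2224  0.0175] deg 76.2
```

Request:
send_rows --pt "-1 -0.06 -0.07 0 -0.0373 0.0873 0.0012" --pt "-1 -0.06 -0.07 0 -0.0373 0.0873 0.0012" --pt "-1 -0.06 -0.07 0 -0.0373 0.0873 0.0012" --pt "-1 -0.06 -0.07 0 -0.0373 0.0873 0.0012" --pt "-1 -0.06 -0.07 -1 -0.0373 0.0873 0.0012" --pt "-1 -0.06 -0.07 -1 -0.0373 0.0873 0.0012" --pt "-1 -0.06 -0.07 -1 -0.0373 0.0873 0.0012" --pt "-1 -0.06 -0.07 -1 -0.0373 0.0873 0.0012" --pt "-1 -0.06 -0.07 -1 -0.0373 0.0873 0.0012" --pt "-1 -0.06 -0.07 -1 -0.0373 0.0873 0.0012" --pt "-1 -0.06 -0.07 -1 -0.0373 0.0873 0.0012" --pt "-1 -0.06 -0.07 -1 -0.0373 0.0873 0.0012" --pt "-1 -0.06 -0.07 -1 -0.0373 0.0873 0.0012" --pt "-1 -0.06 -0.07 -1 -0.0373 0.0873 0.0012" --pt "-1 0 0 0 0 0 0"

```text
time: 15.2
tool_pos: [0.4824, -0.0075, 0.0266]
eef_rot: [89.9, 54.1, -156.9]
contact_force: [-1.4, -0.5, -2.8]
opening: 0.34
```

Run:
```python
from h import *
s=robot.observe();x=Ro.from_euler("xyz",s["eef_rot"],degrees=True).as_matrix()[:,0];print("headc",s["tool_pos"]-.0336*x)
togo((.50,0,.017),-35,23,.0336)
```

```text
headc [5.00515395e-01 2.09733723e-04 5.37779132e-02]
t 15.2 pos [ 0.4824 -0.0075  0.0266] F [-1.4 -0.5 -2.8] op 0.34 j [ 23.  36. -10.   0. -79. -90.]
shift cm [-0.01 -0.   -3.71] rotvec [ 0.0058 -0.0155 -0.0019] deg 1.0
```

Request:
send_rows --pt "-1 0 0 -1.5 0.003 -0.008 0" --pt "-1 0 0 -1.2 0.003 -0.008 0" --pt "-1 0 0 -0.7 0 0 0" --pt "-1 0 0 -0.3 0 0 0" --pt "-1 0 0 0 0 0 0" --pt "1 0 0 0 0 0 0" --pt "1 0 0 0 0 0 0" --pt "1 0 0 0 0 0 0" --pt "1 0 0 0 0 0 0" --pt "1 0 0 0 0 0 0" --pt "1 0 0 0.3 0 0 0" --pt "1 -0.14 -0.06 0.3 -0.034 0.08 0" --pt "1 -0.14 -0.06 0 -0.034 0.08 0" --pt "1 -0.14 -0.06 0 -0.034 0.08 0" --pt "1 0 0 0 0 0 0"

```text
time: 16.7
tool_pos: [0.4793, -0.0087, -0.0009]
eef_rot: [89.9, 40.5, -156.9]
contact_force: [-0.3, 0.2, -1.0]
opening: 0.998
```

Run:
```python
from h import *
togo((.50,0,.015),-50,23,.031)
c=robot.get_calibration("wrist");im=robot.camera("wrist");cv2.imwrite("pics/w9.png",im)
h=cv2.cvtColor(im,cv2.COLOR_BGR2HSV);m=((h[...,1]<70)&(h[...,2]>90)).astype(np.uint8)
u=np.array([np.cos(np.radians(23)),np.sin(np.radians(23)),0])
for t in(-.02,0,.02,.042):print(t,proj(c,np.array([.5,0,.015])+t*u))
for k in cv2.findContours(m,0,1)[0]:
    if cv2.contourArea(k)>500:print(cv2.contourArea(k),cv2.minAreaRect(k),cv2.boundingRect(k))
```

```text
t 16.7 pos [ 0.4793 -0.0087 -0.0009] F [-0.3  0.2 -1. ] op 0.998 j [ 23.  47.  -3.   0. -90. -90.]
shift cm [-0.12 -0.06 -0.41] rotvec [-0.0044  0.0076 -0.0018] deg 0.5
-0.02 [323.86131219 274.1065936 ]
0 [324.03805132 317.77514859]
0.02 [324.24342237 368.51805565]
0.042 [324.51151657 434.75854172]
11357.5 ((320.5, 337.0), (156.0, 87.0), 90.0) (277, 259, 88, 157)
8252.5 ((498.5, 158.0), (94.0, 119.0), 90.0) (439, 111, 120, 95)
1548.5 ((18.5, 109.0), (37.0, 76.0), 0.0) (0, 71, 38, 77)
1702.0 ((184.057373046875, 74.14713287353516), (47.24098587036133, 42.34709930419922), 87.1375961303711) (163, 50, 43, 49)
```

Request:
send_rows --pt "1 -0.1 -0.05 -0.35 0 0 0" --pt "-1 0 0 0 0 0 0" --pt "-1 0 0 0 0 0 0" --pt "-1 0 0 0 0 0 0" --pt "-1 0 0 0 0 0 0" --pt "-1 0 0 0 0 0 0" --pt "-1 0 0 0 0 0 0" --pt "-1 0 0 0 0 0 0" --pt "-1 0 0 1 0 0 0" --pt "-1 0 0 3 0 0 0" --pt "-1 0 0 3 0 0 0" --pt "-1 0 0 0 0 0 0"

```text
time: 17.95
tool_pos: [0.4811, -0.0088, 0.0712]
eef_rot: [90.0, 41.2, -156.8]
contact_force: [1.1, 0.7, -1.8]
opening: 0.338
```

Run:
```python
from h import *
togo((.70,-.10,.08),30,8,.031)
togo((.70,-.10,.08),35,8,.031)
```

```text
t 17.95 pos [ 0.4811 -0.0088  0.0712] F [ 1.1  0.7 -1.8] op 0.338 j [ 23.  42.  -2.   0. -96. -90.]
shift cm [23.42 -8.9  -1.81] rotvec [ 0.3701 -1.3275 -0.2213] deg 80.0
t 17.95 pos [ 0.4811 -0.0088  0.0712] F [ 1.1  0.7 -1.8] op 0.338 j [ 23.  42.  -2.   0. -96. -90.]
shift cm [23.65 -8.87 -1.66] rotvec [ 0.3935 -1.4117 -0.2154] deg 84.9
```

Request:
send_rows --pt "-1 1.56 -0.59 1 0.0247 -0.0885 -0.0148" --pt "-1 1.56 -0.59 1 0.0247 -0.0885 -0.0148" --pt "-1 1.56 -0.59 1 0.0247 -0.0885 -0.0148" --pt "-1 1.56 -0.59 0 0.0247 -0.0885 -0.0148" --pt "-1 1.56 -0.59 0 0.0247 -0.0885 -0.0148" --pt "-1 1.56 -0.59 0 0.0247 -0.0885 -0.0148" --pt "-1 1.56 -0.59 0 0.0247 -0.0885 -0.0148" --pt "-1 1.56 -0.59 0 0.0247 -0.0885 -0.0148" --pt "-1 1.56 -0.59 0 0.0247 -0.0885 -0.0148" --pt "-1 1.56 -0.59 0 0.0247 -0.0885 -0.0148" --pt "-1 1.56 -0.59 -1 0.0247 -0.0885 -0.0148" --pt "-1 1.56 -0.59 -1 0.0247 -0.0885 -0.0148" --pt "-1 1.56 -0.59 -1 0.0247 -0.0885 -0.0148" --pt "-1 1.56 -0.59 -1 0.0247 -0.0885 -0.0148" --pt "-1 1.56 -0.59 -1 0.0247 -0.0885 -0.0148" --pt "-1 0 0 0 0 0 0"

```text
time: 19.55
tool_pos: [0.7096, -0.0991, 0.0443]
eef_rot: [-89.7, 60.6, 8.1]
contact_force: [-0.8, 0.1, -1.8]
opening: 0.34
```

Run:
```python
from h import *
togo((.70,-.10,.0225),35,8,.031)
```

```text
t 19.55 pos [ 0.7096 -0.0991  0.0443] F [-0.8  0.1 -1.8] op 0.34 j [  7.  21. -31.  -3.  -9. -87.]
shift cm [ 0.8   0.16 -4.72] rotvec [ 0.0108 -0.0979  0.0024] deg 5.6
```

Request:
send_rows --pt "-1 0.2 0 -1 0.0022 -0.0196 0" --pt "-1 0.2 0 -1 0.0022 -0.0196 0" --pt "-1 0.2 0 -0.8 0.0022 -0.0196 0" --pt "-1 0.2 0 -0.6 0.0022 -0.0196 0" --pt "-1 0 0 -0.3 0.0022 -0.0196 0" --pt "-1 0 0 -0.3 0 0 0" --pt "-1 0 0 -0.2 0 0 0" --pt "-1 0 0 -0.2 0 0 0" --pt "-1 0 0 0 0 0 0"

```text
time: 20.45
tool_pos: [0.7208, -0.0975, 0.0038]
eef_rot: [-90.1, 54.8, 8.0]
contact_force: [-0.3, 0.3, -0.8]
opening: 0.333
```

Run:
```python
from h import *
togo((.70,-.10,.0215),35,8,.031)
```

```text
t 20.45 pos [ 0.7208 -0.0975  0.0038] F [-0.3  0.3 -0.8] op 0.333 j [  5.  25. -26. -26.  -4. -61.]
shift cm [-0.32 -0.01 -0.76] rotvec [ 0.0005  0.0039 -0.0011] deg 0.2
```

Request:
send_rows --pt "-1 0 0 -0.3 0 0 0" --pt "-1 0 0 -0.3 0 0 0" --pt "-1 0 0 -0.1 0 0 0" --pt "-1 0 0 0 0 0 0"

```text
time: 20.85
tool_pos: [0.7209, -0.0978, -0.0034]
eef_rot: [-90.1, 54.7, 7.9]
contact_force: [0.8, -0.0, -2.1]
opening: 0.341
```

Request:
send_rows --pt "-1 0 0 -0.1 0 0 0" --pt "-1 0 0 -0.1 0 0 0" --pt "-1 0 0 -0.1 0 0 0"

```text
time: 21.15
tool_pos: [0.7212, -0.0977, -0.0043]
eef_rot: [-90.1, 54.6, 7.9]
contact_force: [-16.5, 1.9, 23.4]
opening: 0.335
```

Request:
send_rows --pt "-1 0 0 0.1 0 0 0" --pt "-1 0 0 0.1 0 0 0" --pt "1 0 0 0 0 0 0" --pt "1 0 0 0 0 0 0" --pt "1 0 0 0 0 0 0" --pt "1 0 0 0 0 0 0" --pt "1 0 0 0 0 0 0" --pt "1 -0.6 -0.1 0.8 0 0 0" --pt "1 -1.1 -0.2 1.6 0 0 0" --pt "1 -1.1 -0.2 1.6 0 0 0" --pt "1 -1.1 -0.2 1.6 0 0 0" --pt "1 -1.1 -0.2 1.6 0 0 0" --pt "1 -1.1 -0.2 1.6 0 0 0" --pt "1 0 0 0 0 0 0"

```text
time: 22.55
tool_pos: [0.6595, -0.1087, 0.0861]
eef_rot: [-90.2, 54.6, 7.9]
contact_force: [0.1, 0.3, 0.3]
opening: 1.001
```

Run:
```python
from h import *
S=robot.get_calibration("scene");D=robot.get_calibration("side")
togo((.70,-.10,.10),0,-14,.047);togo((.70,-.10,.10),0,8,.047)
for n,C in(("scene",S),("side",D)):
    im=robot.camera(n);cv2.imwrite(f"pics/{n}10.png",im)
    u,v=proj(C,(.70,-.10,.03)).astype(int);x0,y0=u-40,v-40;print(n,u,v)
    cv2.imwrite(f"pics/{n}10c.png",cv2.resize(im[y0:y0+80,x0:x0+80],(390,390),interpolation=2))
c=robot.get_calibration("wrist");im=robot.camera("wrist");cv2.imwrite("pics/w10.png",im);np.savez("w10.npz",**c);print(proj(c,(.7,-.1,.04)))
a=[cv2.imread(f"pics/{n}10c.png") for n in("scene","side")]
cv2.imwrite("pics/m10.png",np.hstack(a+[]) )
```

```text
t 22.55 pos [ 0.6595 -0.1087  0.0861] F [0.1 0.3 0.3] op 1.001 j [  7.  13. -37.  -9.  -5. -79.]
shift cm [ 4.05  0.87 -3.31] rotvec [ 0.0338  0.621  -0.3729] deg 41.5
t 22.55 pos [ 0.6595 -0.1087  0.0861] F [0.1 0.3 0.3] op 1.001 j [  7.  13. -37.  -9.  -5. -79.]
shift cm [ 4.05  0.87 -3.31] rotvec [-0.0848  0.6123 -0.0013] deg 35.4
scene 166 275
side 297 179
[327.56197256 263.06129898]
```

View pics/m10.png

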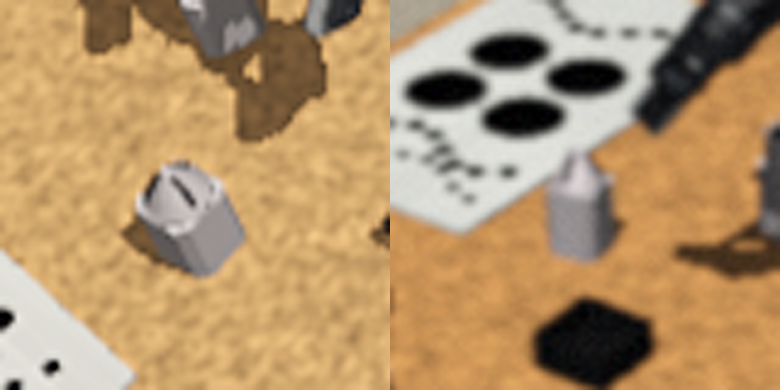

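The head stands upright at about scene (163,270) / side (296,170). Now going vertical above it for one close measurement.

Request:
send_rows --pt "1 0.6 0.1 0.5 -0.0121 0.0875 0" --pt "1 0.6 0.1 0.5 -0.0121 0.0875 0" --pt "1 0.6 0.1 0 -0.0121 0.0875 0" --pt "1 0.6 0.1 0 -0.0121 0.0875 0" --pt "1 0.6 0.1 0 -0.0121 0.0875 0" --pt "1 0.6 0.1 0 -0.0121 0.0875 0" --pt "1 0.4 0.2 0 -0.0121 0.0875 0" --pt "1 0 0 0 0 0 0" --pt "1 0 0 0 0 0 0"

```text
time: 23.6
tool_pos: [0.7001, -0.1002, 0.0913]
eef_rot: [72.3, 89.7, 170.4]
contact_force: [-1.2, 0.0, -0.5]
opening: 1.004
```

Run:
```python
from h import *
S=robot.get_calibration("scene");D=robot.get_calibration("side");print("tip tri",tri(S,(162.9,269.5),D,(296.4,170.2)))
c=robot.get_calibration("wrist");im=robot.camera("wrist");cv2.imwrite("pics/w11.png",im);np.savez("w11.npz",**c)
h=cv2.cvtColor(im,cv2.COLOR_BGR2HSV);m=((h[...,1]<75)&(h[...,2]>60)).astype(np.uint8)
u,v=proj(c,(.7,-.1,.04));print(u,v)
for k in cv2.findContours(m,0,1)[0]:
    if cv2.contourArea(k)>400 and abs(cv2.minAreaRect(k)[0][0]-u)<60 and abs(cv2.minAreaRect(k)[0][1]-v)<70:
        b=cv2.boundingRect(k);print(cv2.contourArea(k),cv2.minAreaRect(k),b)
        P=np.array([plane(c,q,.04)[:2] for q in cv2.convexHull(k)[:,0].astype(float)],np.float32);print(cv2.minAreaRect(P))
        # near bottom edge and x centre of collar top
        x=b[0]+b[2]/2;d=b[3]+b[1]; print("front edge",plane(c,(x,d),.04),"px",x,d)
togo((.70,-.10,.024),0,8,.047)
```

```text
tip tri [ 0.70027996 -0.09816826  0.05946421]
322.9980217227652 254.97601131106268
2796.0 ((320.0, 257.0), (60.0, 50.0), 90.0) (295, 227, 51, 61)
((0.701885461807251, -0.1016332283616066), (0.037243518978357315, 0.030037231743335724), 7.9827117919921875)
front edge [ 0.72091075 -0.09854843  0.04      ] px 320.5 288
t 23.65 pos [ 0.6996 -0.1005  0.092 ] F [-0.7  0.2 -0.5] op 1.002 j [  8.  28.  -3.  -0. -59. -89.]
shift cm [  0.04   0.05 -11.5 ] rotvec [-0.0008 -0.0043 -0.0007] deg 0.3
```

Request:
send_rows --force 80 --pt "1 0.2 0 -2.5 0 -0.002 0" --pt "1 0.15 0 -2.5 0 -0.002 0" --pt "1 0 0 -2.5 0 0 0" --pt "1 0 0 -2 0 0 0" --pt "1 0 0 -1.2 0 0 0" --pt "1 0 0 -0.5 0 0 0" --pt "1 0 0 0 0 0 0"

```text
time: 24.35
tool_pos: [0.7031, -0.1008, -0.0182]
eef_rot: [-84.8, 89.9, 13.2]
contact_force: [0.1, -0.7, 0.7]
opening: 1.004
```

Request:
send_rows --pt "-1 0 0 0 0 0 0" --pt "-1 0 0 0 0 0 0" --pt "-1 0 0 0 0 0 0" --pt "-1 0 0 0 0 0 0" --pt "-1 0 0 0 0 0 0" --pt "-1 0 0 0 0 0 0" --pt "-1 0 0 0 0 0 0"

```text
time: 25.05
tool_pos: [0.704, -0.1006, -0.0172]
eef_rot: [-95.2, 89.9, 2.9]
contact_force: [-1.8, 0.5, 6.2]
opening: 0.336
```

The head is gripped on its collar (opening 0.336), with the rim at TCP + 17 mm. Lifting it, then moving over the drive with the yaw aligned to -14.1°.

Request:
send_rows --pt "-1 0 0 1 0 0 0" --pt "-1 0 0 3 0 0 0" --pt "-1 0 0 4 0 0 0" --pt "-1 0 0 4 0 0 0" --pt "-1 -0.3 1 4 0 0 -0.04" --pt "-1 -1 2.7 1.5 0 0 -0.05" --pt "-1 -1.2 3.4 0 0 0 -0.06" --pt "-1 -1.3 3.5 0 0 0 -0.06" --pt "-1 -1.3 3.5 0 0 0 -0.06" --pt "-1 -1.3 3.5 0 0 0 -0.06" --pt "-1 -1.3 3.5 0 0 0 -0.056" --pt "-1 -1.3 3.5 0 0 0 0" --pt "-1 -1 2.6 0 0 0 0" --pt "-1 -0.4 1 0 0 0 0" --pt "-1 0 0 0 0 0 0" --pt "-1 0 0 0 0 0 0"

```text
time: 26.65
tool_pos: [0.5994, 0.1809, 0.157]
eef_rot: [-104.3, 89.9, -28.3]
contact_force: [0.1, 0.2, -1.9]
opening: 0.34
```

Run:
```python
from h import *
togo((.600,.1815,.158),0,-14.1,0)
s=robot.observe();p=s["tool_pos"];rim=p[2]+.0172
out=[]
for n,x,y,w,h in(("scene",0,0,90,110),("side",0,0,90,110)):
    C=robot.get_calibration(n);im=robot.camera(n);cv2.imwrite(f"pics/{n}12.png",im)
    u,v=proj(C,(p[0],p[1],.15)).astype(int);x0,y0=u-w//2,v-h//2-10
    print(n,"crop",x0,y0,"drive top pred",proj(C,(.6,.1815,.1365)).round(1),"rim pred",proj(C,(p[0],p[1],rim)).round(1))
    out.append(cv2.resize(im[y0:y0+h,x0:x0+w],None,fx=2.9,fy=4,interpolation=2)[:440])
C=robot.get_calibration("wrist");im=robot.camera("wrist");cv2.imwrite("pics/w12.png",im);np.savez("w12.npz",**C)
print("wrist tip pred",proj(C,(p[0],p[1],rim+.062)),"collar top",proj(C,(p[0],p[1],rim+.04)))
out.append(cv2.resize(im[220:360,260:390],(273,440),interpolation=2))
a=np.hstack(out);print(a.shape);cv2.imwrite("pics/m12.png",a)
```

```text
t 26.65 pos [0.5994 0.1809 0.157 ] F [ 0.1  0.2 -1.9] op 0.34 j [  35.   18.  -10.    0.  -62. -139.]
shift cm [0.06 0.06 0.1 ] rotvec [ 0.0005  0.0009 -0.0006] deg 0.1
scene crop 252 227 drive top pred [297.3 297. ] rim pred [296.7 286.2]
side crop 204 136 drive top pred [249.6 206.6] rim pred [248.3 191.2]
wrist tip pred [326.0187437  393.38865552] collar top [325.00892846 349.3526032 ]
(440, 795, 3)
```

View pics/m12.png

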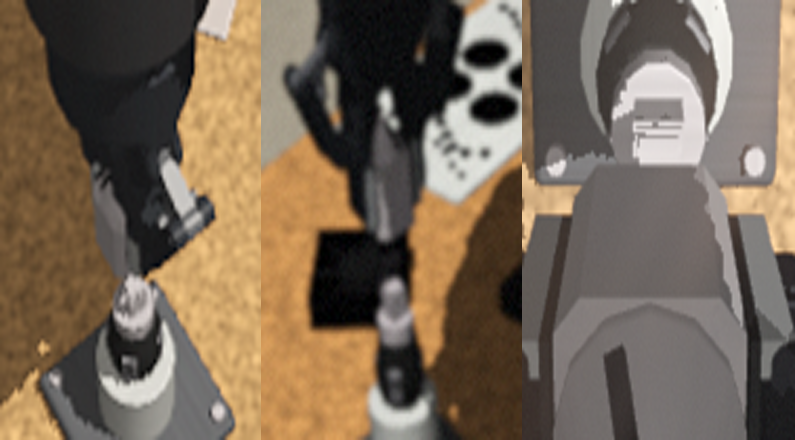

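Run:
```python
from h import *
c=dict(np.load("w12.npz"));im=cv2.imread("pics/w12.png");g=cv2.GaussianBlur(cv2.cvtColor(im,6),(3,3),0).astype(int)
for y in(276,280,290,300,308):
    d=np.diff(g[y]);i=[(int(x),int(d[x])) for x in range(262,380) if abs(d[x])>9 and abs(d[x])==abs(d[x-2:x+3]).max()];print(y,i)
for y in(248,254,262,268):
    d=np.diff(g[y]);i=[(int(x),int(d[x])) for x in range(290,370) if abs(d[x])>9 and abs(d[x])==abs(d[x-2:x+3]).max()];print("dr",y,i)
for x in(305,315,325):
    d=np.diff(g[:,x]);print("col",x,[(int(y),int(d[y])) for y in range(235,330) if abs(d[y])>9 and abs(d[y])==abs(d[y-2:y+3]).max()])
a=np.radians(-14.1);u=np.array([np.cos(a),np.sin(a),0]);l=np.array([-np.sin(a),np.cos(a),0]);p=np.array([.5994,.1809,.1742])
for n,q in(("rim near flat L",-.015*u-.0105*l),("rim near R",-.015*u+.0105*l),("top near L",-.015*u-.0105*l+[0,0,.04]),("top near R",-.015*u+.0105*l+[0,0,.04]),("top wide L",-.0105*u-.015*l+[0,0,.04]),("top wide R",-.0105*u+.015*l+[0,0,.04])):print(n,proj(c,p+q).round(1))
D=np.array([.6,.1815,.1365])
for n,q in(("drive top",[0,0,0]),("near L",-.0042*u-.0042*l),("near R",-.0042*u+.0042*l),("sh L",-.013*l-[0,0,.0185]),("sh R",.013*l-[0,0,.0185])):print(n,proj(c,D+q).round(1))
```

```text
276 [(262, -29), (265, -21), (268, 10), (272, 11), (278, -12), (341, 12), (367, 11), (373, -10), (379, 33)]
280 [(286, -22), (347, 18), (354, 10)]
290 [(265, -41), (278, -16), (283, 17), (350, 18), (357, -39), (362, 25), (375, 25)]
300 [(275, -16), (280, 18), (355, 23), (360, -46), (365, 33)]
308 [(272, -15), (278, 17), (355, 27), (362, -49), (367, 32)]
dr 248 [(295, -31), (306, 24), (309, 29), (342, -29), (352, 62), (357, -35), (358, -35)]
dr 254 [(291, 23), (295, -31), (302, 50), (312, -28), (336, 33), (346, -51), (351, 61), (355, -41)]
dr 262 [(302, 18), (312, 24), (318, 17), (346, -34), (350, -15)]
dr 268 [(294, -13), (303, 20), (312, 38), (345, -33), (366, 36)]
col 305 [(253, 36), (256, -32), (257, -32), (314, 11), (319, -12), (329, -21)]
col 315 [(236, 10), (237, 10), (241, 43), (250, -32), (257, 34), (261, -18), (266, 17), (270, -27), (314, 12)]
col 325 [(235, 22), (239, 42), (250, -32), (257, 24), (260, 18), (264, 17), (271, -42), (314, 12), (316, -12)]
rim near flat L [298.3 265.4]
rim near R [349.6 265.3]
top near L [291.  305.9]
top near R [359.3 305.8]
top wide L [276.8 319.3]
top wide R [373.4 319.2]
drive top [324.6 271.1]
near L [316.4 263.3]
near R [332.8 263.3]
sh L [301.1 260.4]
sh R [347.4 260.3]
```

Relative to the drive, the held head sits about 2 mm towards -y (the wrist view and the scene/side pair agree). I'll shift +2.8 mm in y and go down to just above the drive.

Request:
send_rows --pt "-1 0 0.14 -0.5 0 0 0" --pt "-1 0 0.14 -1 0 0 0" --pt "-1 0 0 -1 0 0 0" --pt "-1 0 0 -0.7 0 0 0" --pt "-1 0 0 -0.3 0 0 0" --pt "-1 0 0 -0.2 0 0 0" --pt "-1 0 0 -0.2 0 0 0" --pt "-1 0 0 0 0 0 0"

```text
time: 27.6
tool_pos: [0.5994, 0.1842, 0.1179]
eef_rot: [-86.7, 89.9, -10.7]
contact_force: [0.1, 0.6, -1.3]
opening: 0.339
```

Request:
send_rows --pt "-1 0 0 -0.2 0 0 0" --pt "-1 0 0 -0.2 0 0 0" --pt "-1 0 0 0 0 0 0"

```text
time: 27.9
tool_pos: [0.5994, 0.1839, 0.1139]
eef_rot: [-100.9, 89.9, -24.9]
contact_force: [0.5, -1.0, -1.3]
opening: 0.342
```

Request:
send_rows --pt "-1 0 0 -0.1 0 0 0" --pt "-1 0 0 -0.1 0 0 0" --pt "-1 0 0 -0.1 0 0 0" --pt "-1 0 0 0 0 0 0"

```text
time: 28.3
tool_pos: [0.5992, 0.1839, 0.1106]
eef_rot: [-120.3, 90.0, -44.4]
contact_force: [-0.3, -2.0, -1.1]
opening: 0.336
```

Request:
send_rows --pt "-1 0 0 -0.1 0 0 0" --pt "-1 0 0 -0.1 0 0 0" --pt "-1 0 0 0 0 0 0"

```text
time: 28.6
tool_pos: [0.5997, 0.1841, 0.1092]
eef_rot: [-87.1, 89.9, -11.2]
contact_force: [-1.6, -2.9, 2.6]
opening: 0.338
```

Request:
send_rows --pt "-1 0 0 -0.1 0 0 0" --pt "-1 0 0 0 0 0 0"

```text
time: 28.8
tool_pos: [0.5998, 0.1842, 0.1084]
eef_rot: [-79.7, 89.9, -3.8]
contact_force: [-0.8, -2.3, 6.1]
opening: 0.337
```

Request:
send_rows --pt "-1 0 0 -0.07 0 0 0" --pt "-1 0 0 0 0 0 0"

```text
time: 29.0
tool_pos: [0.6, 0.1842, 0.108]
eef_rot: [-76.4, 89.9, -0.5]
contact_force: [-1.2, -1.9, 6.2]
opening: 0.342
```

Request:
send_rows --pt "-1 0 0 -0.07 0 0 0" --pt "-1 0 0 0 0 0 0"

```text
time: 29.2
tool_pos: [0.6001, 0.1842, 0.1076]
eef_rot: [-74.7, 89.8, 1.3]
contact_force: [-2.3, -3.2, 7.4]
opening: 0.341
```

Request:
send_rows --pt "-1 0 0 -0.07 0 0 0" --pt "-1 0 0 0 0 0 0"

```text
time: 29.4
tool_pos: [0.6002, 0.1843, 0.1071]
eef_rot: [-73.4, 89.8, 2.6]
contact_force: [-2.7, -2.0, 9.7]
opening: 0.338
```

Request:
send_rows --pt "-1 0 0 -0.07 0 0 0" --pt "-1 0 0 0 0 0 0"

```text
time: 29.6
tool_pos: [0.6004, 0.1843, 0.1067]
eef_rot: [-72.0, 89.8, 3.9]
contact_force: [-1.7, -3.1, 11.0]
opening: 0.339
```

Request:
send_rows --pt "-1 0 0 -0.06 0 0 0" --pt "-1 0 0 0 0 0 0"

```text
time: 29.8
tool_pos: [0.6005, 0.1843, 0.1064]
eef_rot: [-71.4, 89.8, 4.6]
contact_force: [-2.1, -2.9, 12.1]
opening: 0.34
```

Request:
send_rows --pt "-1 0 0 -0.06 0 0 0" --pt "-1 0 0 0 0 0 0"

```text
time: 30.0
tool_pos: [0.6005, 0.1843, 0.1059]
eef_rot: [-70.2, 89.8, 5.8]
contact_force: [-2.7, -2.9, 11.8]
opening: 0.345
```

Request:
send_rows --pt "-1 0 0 -0.06 0 0 0" --pt "-1 0 0 0 0 0 0"

```text
time: 30.2
tool_pos: [0.6006, 0.1844, 0.1054]
eef_rot: [-70.2, 89.8, 5.7]
contact_force: [-3.0, -2.5, 13.4]
opening: 0.338
```

Request:
send_rows --pt "-1 0 0 -0.06 0 0 0" --pt "-1 0 0 0 0 0 0"

```text
time: 30.4
tool_pos: [0.6007, 0.1844, 0.105]
eef_rot: [-69.7, 89.7, 6.3]
contact_force: [-3.5, -2.5, 14.2]
opening: 0.342
```

Request:
send_rows --pt "-1 0 0 -0.06 0 0 0" --pt "-1 0 0 0 0 0 0"

```text
time: 30.6
tool_pos: [0.6008, 0.1844, 0.1047]
eef_rot: [-69.5, 89.7, 6.5]
contact_force: [-3.5, -3.0, 15.5]
opening: 0.34
```

Request:
send_rows --pt "-1 -0.08 -0.06 -0.03 0 0 0" --pt "-1 0 0 -0.03 0 0 0" --pt "-1 0 0 0 0 0 0"

```text
time: 30.9
tool_pos: [0.6006, 0.1842, 0.1045]
eef_rot: [-64.7, 89.7, 11.3]
contact_force: [-3.1, -2.2, 17.0]
opening: 0.339
```

Request:
send_rows --pt "-1 0 0 -0.06 0 0 0" --pt "-1 0 0 0 0 0 0"

```text
time: 31.1
tool_pos: [0.5997, 0.184, 0.1028]
eef_rot: [-61.6, 89.8, 14.4]
contact_force: [-1.7, -1.5, -0.2]
opening: 0.336
```

Click: the force dropped from 17 N to about 0. Now seating it on the shoulder.

Request:
send_rows --pt "-1 0 0 -0.08 0 0 0" --pt "-1 0 0 -0.06 0 0 0" --pt "-1 0 0 0 0 0 0"

```text
time: 31.4
tool_pos: [0.5989, 0.1838, 0.0996]
eef_rot: [-78.5, 89.9, -2.5]
contact_force: [-0.3, -0.1, 4.6]
opening: 0.341
```

Request:
send_rows --pt "-1 0 0 -0.06 0 0 0" --pt "-1 0 0 0 0 0 0"

```text
time: 31.6
tool_pos: [0.599, 0.1838, 0.0993]
eef_rot: [-76.2, 89.9, -0.3]
contact_force: [-1.9, -1.0, 6.4]
opening: 0.342
```

Request:
send_rows --pt "-1 0 0 -0.07 0 0 0" --pt "-1 0 0 -0.05 0 0 0" --pt "-1 0 0 0 0 0 0"

```text
time: 31.9
tool_pos: [0.5994, 0.1839, 0.0987]
eef_rot: [-72.8, 89.8, 3.2]
contact_force: [-1.0, -1.2, 9.8]
opening: 0.342
```

Request:
send_rows --pt "-1 0 0 0 0 0 0" --pt "-1 0 0 0 0 0 0"

```text
time: 32.1
tool_pos: [0.5993, 0.1839, 0.0988]
eef_rot: [-71.1, 89.8, 4.8]
contact_force: [-0.7, -1.2, 9.1]
opening: 0.342
```

Request:
send_rows --pt "-1 0 0 0.15 0 0 0" --pt "-1 0 0 0.15 0 0 0" --pt "-1 0 0 0 0 0 0"

```text
time: 32.4
tool_pos: [0.5985, 0.1836, 0.1003]
eef_rot: [-86.3, 89.9, -10.3]
contact_force: [0.2, 0.4, 0.5]
opening: 0.339
```

Request:
send_rows --pt "-1 0 0 0.1 0 0 0" --pt "-1 0 0 0.05 0 0 0" --pt "-1 0 0 0 0 0 0"

```text
time: 32.7
tool_pos: [0.5982, 0.1835, 0.1015]
eef_rot: [-150.5, 90.0, -74.6]
contact_force: [0.5, -0.2, -3.8]
opening: 0.341
```

Request:
send_rows --pt "-1 0 0 0.1 0 0 0" --pt "-1 0 0 0 0 0 0"

```text
time: 32.9
tool_pos: [0.5981, 0.1834, 0.1025]
eef_rot: [-169.1, 90.0, -93.2]
contact_force: [-0.3, 0.4, -6.1]
opening: 0.34
```

Request:
send_rows --pt "-1 0 0 0.07 0 0 0" --pt "-1 0 0 0 0 0 0"

```text
time: 33.1
tool_pos: [0.5981, 0.1834, 0.1032]
eef_rot: [-170.9, 90.0, -95.0]
contact_force: [1.3, 0.1, -8.9]
opening: 0.338
```

Request:
send_rows --pt "-1 0 0 0.04 0 0 0" --pt "-1 0 0 0 0 0 0" --pt "-1 0 0 0 0 0 0"

```text
time: 33.4
tool_pos: [0.5987, 0.1834, 0.1042]
eef_rot: [-92.9, 89.9, -17.0]
contact_force: [2.1, -1.3, -8.2]
opening: 0.339
```

Request:
send_rows --pt "-1 0 0 -0.15 0 0 0" --pt "-1 0 0 -0.15 0 0 0" --pt "-1 0 0 -0.1 0 0 0" --pt "-1 0 0 0 0 0 0"

```text
time: 33.8
tool_pos: [0.5988, 0.1837, 0.1007]
eef_rot: [-76.1, 89.9, -0.2]
contact_force: [0.3, -0.7, -1.0]
opening: 0.34
```

Request:
send_rows --pt "-1 0 0 -0.1 0 0 0" --pt "-1 0 0 0 0 0 0"

```text
time: 34.0
tool_pos: [0.5991, 0.1837, 0.1]
eef_rot: [-74.6, 89.9, 1.4]
contact_force: [-1.5, 0.3, 2.7]
opening: 0.338
```

Request:
send_rows --pt "-1 0 0 -0.1 0 0 0" --pt "-1 0 0 0 0 0 0" --pt "-1 0 0 0.1 0 0 0" --pt "-1 0 0 0.05 0 0 0" --pt "-1 0 0 0 0 0 0"

```text
time: 34.5
tool_pos: [0.5988, 0.1837, 0.1]
eef_rot: [-75.5, 89.9, 0.4]
contact_force: [0.9, -0.4, 3.0]
opening: 0.339
```

Request:
send_rows --pt "1 0 0 0 0 0 0" --pt "1 0 0 0 0 0 0" --pt "1 0 0 0 0 0 0" --pt "1 0 0 0 0 0 0" --pt "1 0 0 0 0 0 0" --pt "1 0 0 0 0 0 0" --pt "1 0 0 1 0 0 0" --pt "1 0 0 2 0 0 0" --pt "1 0 0 3 0 0 0" --pt "1 0 0 3 0 0 0" --pt "1 0 0 3 0 0 0" --pt "1 0 0 0 0 0 0" --pt "1 0 0 0 0 0 0" --pt "1 0 0 0 0 0 0"

```text
time: 35.9
tool_pos: [0.5982, 0.1834, 0.2195]
eef_rot: [-119.5, 90.0, -43.6]
contact_force: [0.2, -1.5, -0.6]
opening: 0.997
```

Run:
```python
from h import *
s=robot.observe();print(s["time"],s["tool_pos"],s["contact_force"],s["opening"])
for n in("scene","side"):
    C=robot.get_calibration(n);im=robot.camera(n);cv2.imwrite(f"pics/{n}13.png",im)
    o=cv2.imread(f"pics/{n}0.png")
    u,v=proj(C,(.6,.1815,.15)).astype(int);r=im[v-25:v+45,u-30:u+30];h=cv2.cvtColor(r,cv2.COLOR_BGR2HSV)
    m=((h[...,1]<60)&(h[...,2]>85)).astype(np.uint8)
    for k in cv2.findContours(m,0,1)[0]:
        if cv2.contourArea(k)>40:print(n,cv2.contourArea(k),np.add(cv2.boundingRect(k),(u-30,v-25,0,0)))
    print(n,"pred tip",proj(C,(.6,.1815,.18)).round(1),"pred collar mid",proj(C,(.6,.1815,.138)).round(1),"rim",proj(C,(.6,.1815,.118)).round(1))
    for nm,p in(("hex",(.6237,-.1832,.03)),("dome",(.4558,-.2353,.03))):
        a,b=proj(C,p).astype(int);d=cv2.absdiff(im[b-20:b+20,a-14:a+14],o[b-20:b+20,a-14:a+14]);print(n,nm,"meandiff",d.mean().round(1))
```

```text
35.9 [0.59818451 0.18336755 0.21945097] [ 0.16179814 -1.51162504 -0.63820324] 0.9971153381877386
scene 1304.0 [269 283  58  55]
scene pred tip [296.6 285. ] pred collar mid [297.3 296.6] rim [297.6 301.7]
scene hex meandiff 3.0
scene dome meandiff 3.8
side 202.5 [241 232  25  14]
side 373.0 [239 190  19  32]
side 188.5 [244 176  34  11]
side pred tip [247.6 188.8] pred collar mid [249.5 206. ] rim [250.4 213.9]
side hex meandiff 2.5
side dome meandiff 10.7
```

The head is seated: in the side view it spans y 190–222, with the tip predicted at 189. The gripper is clear of it, so I'm handing in.

```bash
python3 -c "
from cell import robot
print(robot.job_done())"
```

```text
the job is handed in; nothing more can be done
None
```

The cone head is seated on the square drive. It clicked in, held an upward tug and was released, and I handed the job in at about 36 s of the 48 s allowed. No verdict was reported.

**Dropped head:** The first grasp failed. The real fingertips sit about 4 cm behind where the interface text puts them, so I gripped the cone instead of the collar and the head fell on its side. I picked it up with the tool tilted and laid it down once more because of joint limits. I then stood it upright and regrasped it by the collar.

**Pressing on:** The push peaked at about 17–18.5 N, under the 25 N limit. At the click it fell to almost nothing. The rim then came down on the shoulder, with the force rising at about the spring's 6 N/mm.

**Tug:** I pulled up with about 7–7.5 N. By calculation that lifts the drive about 1.2 mm; I did not measure the lift directly. Pressed back down, the gripper's height with no load was 0.1007 m, within 0.1 mm of my estimate before the tug.

**Last checks:**
- **Head:** In the side view its outline is where a fully home head should be, within about 1–2 px. The scene view could not confirm this, because there the head's outline merged with other grey areas.
- **Hex-socket head:** Its pixels are nearly unchanged in both views.
- **Dome head:** It is unchanged in the scene view, but the side view shows a larger difference. I think that is the arm's shadow, since nothing went near it, but I did not look at the picture to confirm.

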